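# Square a heel lift to the bar of a heeling jig and close the cup on it

## Task

With a light fingertip, turn the D-shaped heel lift where it lies on the bed of the jig, without picking it up, until its straight edge lies flush against the fixed bar. Then slide the U-shaped heel cup gently up behind it until the cup bears on the lift's round back, so that the lift is held square to the bar, and let go. Never press the lift hard, and leave the other things on the bench where they are.

Things in the scene. Friction and masses are not known exactly. Their poses are not given: they have to be found in the camera images.
- lift_center (a point): The heel lift: a flat D-shaped disc on the jig's bed, black hard-rubber face up on a brown fibre-board back, 9 mm thick, 55 g: an 80 mm circle with one straight edge, 53 mm long, 30 mm from the circle's centre. This point is the circle's centre, half-way up (4.5 mm above the bed). Its x axis points square to the straight edge, z up. Its face bruises if pressed with more than 15 N.
- lift_flat (a point): Middle of the lift's straight edge, half-way up: 30 mm along x from lift_center, same axes. The lift slides easily on the bed, the bar and the cup (friction about 0.2), but its rubber face grips a fingertip well (about 1): a fingertip that presses it off-centre with about 5 N can drag it round and forward. At the start its round edge is near the bar.
- jig: The jig: a 200 x 122 x 14 mm aluminium plate bolted to the bench; origin under its centre, z up. Its flat top, 14 mm above the bench, is the bed. The fixed bar stands across its +x end, its face 72 mm from the origin; the cup slides along x towards it. A low steel stop, 10 mm high above the bed and 8 mm thick, stands across the -x end, 90 mm from the origin.
- bar_face (a point): Middle of the face of the fixed steel bar against which the straight edge must lie, 4.5 mm above the bed. Axes of the jig: x points square into the bar (away from the lift), y along it, z up. The bar is 16 mm thick, 108 mm long, 14 mm high above the bed. With the lift flush, lift_center is at x = -30 mm, y about 0 in these axes, and its x axis points along this one.
- jaw (a joint): Travel of the heel cup towards the bar along the jig's x axis, in m: 0 fully drawn back, 0.016 when it bears on a lift that is flush with the bar (more if it presses hard), stop at 0.022. It needs about 4 N to slide and stays where it is left. It spoils the lift if it presses on it with more than 25 N.
- jaw_post (a point): Centre of the upright black round knob on the back of the cup, 18 mm diameter, 26 mm tall; this point is half-way up it, 29 mm above the bed; its top is 42 mm above the bed. Push it from behind (or pinch it) to slide the cup towards the bar. It is 52 mm behind cup_center; the cup's straight back edge is 10 mm behind the knob's centre.
- cup_center (a point): Centre of the cup's half-round mouth, at the bed. The cup is a bright steel U-shaped plate 8 mm high (1 mm lower than the lift's face) and 100 mm wide; its half-round mouth, 41 mm radius, opens towards the bar and its two ends reach 4 mm ahead of this point. The lift lies in it. Axes of the jig.
- jar: Bystander: amber glass jar with steel lid, 64 mm diameter, 85 mm tall, beside the jig; origin under its centre.
- last: Bystander: white plastic shoe last, about 260 mm long, 105 mm tall, beside the jig; origin under its middle.
- hammer: Bystander: hammer lying on the bench, 260 mm long, wooden handle; origin under its middle.
There are look-alikes about, which are no part of the job. Leave any blue look-alike of the part that bears lift_center alone.

How it is judged:
By the outcome, as a careful person would: the job done as asked, in the order asked, and still so for the second after the job is handed in, with the robot touching nothing.
It also fails if it takes over 67 s, if anything falls off the work surface, if the arm or the gripper's body presses on something with over 40 N, if the wrist force passes 120 N, or if a joint passes its speed limit or range.

## Robot

A 6-joint arm with a two-finger parallel gripper is mounted at the origin on the work surface. World frame = base frame: x ahead of the robot, y to its left, z up, the work surface at z = 0. Lengths are in m, angles in rad, forces in N, time in s.
With the tool pointing down it reaches from about 0.35 to 0.85 m from the base axis. Payload 8.1 kg.
Tool frame: the origin (TCP) lies at the very end of the fingers, on their centre line; the grasp point (between the pads) lies 19 mm behind it; z points along the fingers, y is the direction in which the jaws open and shut (so a half turn about z gives the same grasp; the last joint's range is limited). The gripper opens to 93 mm and grips with 3 to 60 N. Pads are 15 mm wide; open, the fingers measure 128 mm over their backs; the gripper's body (75 mm by 188 mm) begins 65 mm behind the grasp point.
Start: joints at [-1.372, 0.13, 1.488, -0, 1.523, -0.085], TCP at [0.168, -0.576, 0.219] pointing down, gripper open.
Joint ranges: [-2.96, 2.96], [-0.89, 2.26], [0.02, 2.5], [-1.34, 4.48], [0, 2.73], [-2.66, 2.66]. Speed limits (rad/s): [2.39, 2.39, 2.79, 3.14, 3.14, 3.14].

## Interface

Orientations are given as a unit quaternion [w, x, y, z].
In Python, from rig import arm, kin, readout, optics, ticket gives the robot as it stands. Calls block until the motion is done:
- arm.goto(position, orientation): joint-space move of the TCP to a pose.
- arm.move_straight(position, orientation=None, max_speed=0.15): straight line of the TCP; orientation=None keeps the orientation; max_speed is the mean speed in m/s.
- arm.set_joints(angles): joint-space move.
- arm.release() and arm.close_gripper(grasp_force=None): open the fingers fully, or close them until they stop; grasp_force is the grip in N (None keeps the last).
- arm.hold(seconds).
- kin.inverse_kinematics(position, orientation): joint angles nearest the present ones, or None.
- readout.get_obs(): the state.
- optics.read_camera(name): name is "scene" or "top" or "wrist"; returns the picture (400x640x3 uint8, blue, green, red); there is no depth.
- optics.camera_model(name): a dict with "vertical_fov" (degrees; the focal length in pixels is half the picture's height over the tangent of half this angle, whatever the lens; pixels are square), "cx", "cy" (the principal point, pixels), "view" (4x4, takes a point from world to camera coordinates); the wrist camera has in their place "tool_from_camera" (4x4, takes a point from camera to tool coordinates, whose origin is the TCP and whose axes are the flange's). Camera axes: x right, y up, looking along -z (the intrinsics and any distortion apply to the point x, -y, -z); pixel columns grow to the right and rows downward; lengths in m; the calibration is good to about 2 mm. A picture is of the moment at which its call begins: read the wrist's pose just before it. camera_model takes no time and is no camera call.
A pose or a line that the arm cannot do raises arm.Unreachable and nothing moves.
- ticket.sign_off(): hands the job in, once; it reports no verdict.
The state is a dict: "t": time; "joints": joint angles; "joint_vel": joint speeds; "joint_efforts": joint torques, N m; "eef_pos": TCP position; "orientation": TCP orientation; "force": force on the tool from outside, world axes, zero at the start; "torque": the same for the moment, N m; "gripper_width": finger opening in m.
Only numpy, scipy, OpenCV 4.12 (cv2) and the standard library are available. Lean on these libraries where they do the work, as an engineer would, in place of code of your own. Each camera call takes 0.05 s, during which the arm holds its last target.

## Working session

There is one attempt and no reset: what is moved stays moved. The work goes in short steps, each a Python script; the robot and the scene stay as the last script left them, time stands still between calls to the robot, and variables do not carry over. Pictures are saved under pics/ and viewed, and the job is handed in when it is done.

```bash
ls; mkdir -p pics
python3 - <<'E'
from rig import arm, kin, readout, optics, ticket
import cv2
o=readout.get_obs()
print(o)
for n in ["scene","top","wrist"]:
    cv2.imwrite(f"pics/a_{n}.png",optics.read_camera(n)); print(n,optics.camera_model(n))
E
```

```text
pics
{'t': 0.0, 'joints': array([-1.37238497e+00,  1.31156655e-01,  1.48928989e+00,  1.38669355e-05,
        1.52300244e+00, -8.54101179e-02]), 'joint_vel': array([-0.00108375, -0.00049694,  0.00042145, -0.00024271, -0.0001333 ,
        0.00115654]), 'joint_efforts': array([-1.54839279e-03, -5.59835637e+01, -4.91767430e+01,  7.66713987e-02,
        3.49053741e-02, -1.75319210e-04]), 'eef_pos': array([ 0.16792217, -0.57542112,  0.21758433]), 'orientation': array([-9.27076299e-04,  9.89947180e-01,  1.41434505e-01, -4.54998850e-05]), 'force': array([ 0.30479295, -0.46028232,  0.28544524]), 'torque': array([ 0.01665539, -0.01333526,  0.03411509]), 'gripper_width': 0.09292599527850959}
scene {'vertical_fov': 56.93472100355298, 'cx': 319.3281089568728, 'cy': 203.69656634755066, 'view': array([[-0.54084275,  0.84102069, -0.01316503,  0.2634868 ],
       [-0.59626613, -0.37231288,  0.7112312 ,  0.313604  ],
       [ 0.59325865,  0.3925141 ,  0.70283487, -1.08545769],
       [ 0.        ,  0.        ,  0.        ,  1.        ]])}
top {'vertical_fov': 57.7963253944185, 'cx': 321.83439625111964, 'cy': 201.27834172990566, 'view': array([[-0.01554695, -0.99944761,  0.02937274,  0.05895153],
       [ 0.98714084, -0.01066807,  0.15949656, -0.57097023],
       [-0.15909511,  0.03147472,  0.98676141, -0.76831846],
       [ 0.        ,  0.        ,  0.        ,  1.        ]])}
wrist {'vertical_fov': 64.14260288016715, 'cx': 318.8302373012099, 'cy': 198.57422431217415, 'tool_from_camera': array([[ 1.39862314e-03,  9.56761526e-01,  2.90870120e-01,
         7.95234810e-02],
       [ 9.99998584e-01, -1.61044103e-03,  4.88832803e-04,
         2.83025359e-05],
       [ 9.36125593e-04,  2.90869025e-01, -9.56762423e-01,
        -1.67001003e-01],
       [ 0.00000000e+00,  0.00000000e+00,  0.00000000e+00,
         1.00000000e+00]])}
```

View pics/a_scene.png

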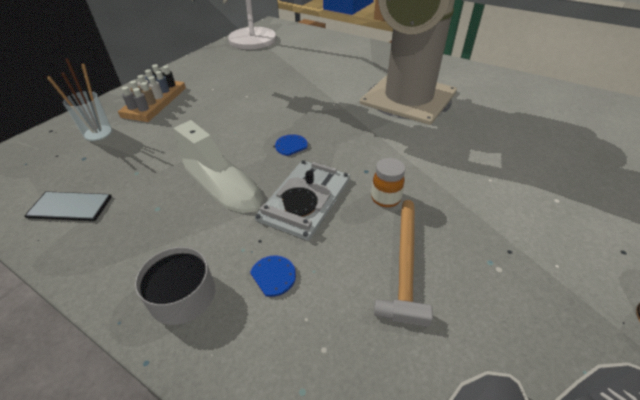

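View pics/a_top.png

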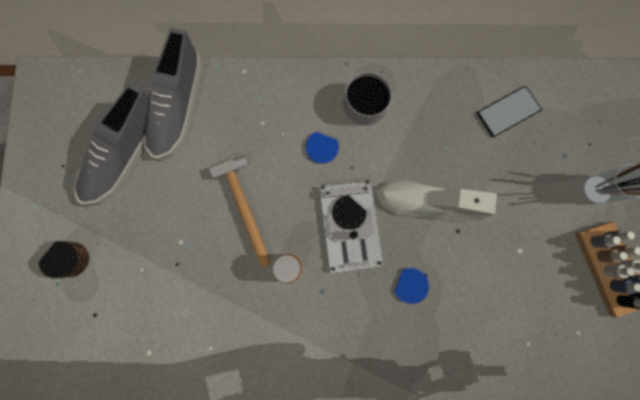

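View pics/a_wrist.png

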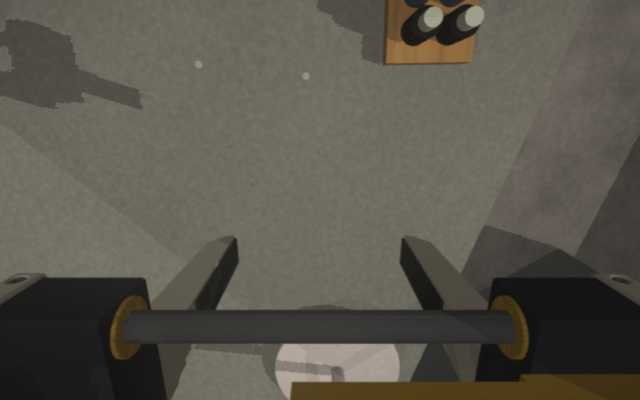

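Candidates for the lift: the black disc in the jig (top ≈ (349,212), scene ≈ (299,201)); the blue discs at top (322,148) and (411,286), which are look-alikes; and the dark mug contents at top (368,95). I choose the black one in the jig and will check it in a crop.

```bash
cat > h.py <<'E'
import numpy as np, cv2
from rig import arm, kin, readout, optics, ticket
from scipy.spatial.transform import Rotation as R
def rot(q): return R.from_quat([q[1],q[2],q[3],q[0]]).as_matrix()
def quat(M):
    q=R.from_matrix(M).as_quat(); return np.array([q[3],q[0],q[1],q[2]])
def cam(name,obs=None):
    m=optics.camera_model(name); f=200/np.tan(np.radians(m['vertical_fov']/2))
    if name=='wrist':
        T=np.eye(4); T[:3,:3]=rot(obs['orientation']); T[:3,3]=obs['eef_pos']
        W=T@m['tool_from_camera']
    else: W=np.linalg.inv(m['view'])
    return dict(f=f,cx=m['cx'],cy=m['cy'],W=W)
def onplane(c,uv,z):
    uv=np.atleast_2d(np.asarray(uv,float))
    d=np.c_[(uv[:,0]-c['cx'])/c['f'],-(uv[:,1]-c['cy'])/c['f'],-np.ones(len(uv))]@c['W'][:3,:3].T
    o=c['W'][:3,3]
    return o+d*((z-o[2])/d[:,2])[:,None]
def proj(c,P):
    P=np.atleast_2d(P); V=np.linalg.inv(c['W']); p=P@V[:3,:3].T+V[:3,3]
    return np.c_[c['cx']+c['f']*p[:,0]/-p[:,2],c['cy']-c['f']*p[:,1]/-p[:,2]]
def down(yaw):  # tool x axis (camera side) at yaw; z down
    c,s=np.cos(yaw),np.sin(yaw)
    return quat(np.array([[c,s,0],[s,-c,0],[0,0,-1.]]))
E
python3 - <<'E'
from h import *
a=cv2.imread('pics/a_top.png')[170:290,300:400]; b=cv2.imread('pics/a_scene.png')[150:245,245:365]
cv2.imwrite('pics/b.png',np.hstack([cv2.resize(a,(400,480),interpolation=2),cv2.resize(b,(400,480),interpolation=2)]))
c=cam('top')
for n,uv,z in [('lift',(349,212),.023),('post',(353.5,235),.05),('jigc',(351,227),.014),('jar',(287,268),.085),('corners',(321,186),.014),('c',(371,181),.014),('c',(382,267),.014),('c',(329,272),.014)]: print(n,onplane(c,uv,z))
c=cam('scene'); print(onplane(c,(299,201),.023))
E
```

```text
lift [[ 0.54958551 -0.01140947  0.023     ]]
post [[ 0.49488438 -0.01704642  0.05      ]]
jigc [[ 0.51577504 -0.01604473  0.014     ]]
jar [[0.42645245 0.12683024 0.085     ]]
corners [[0.61303237 0.05181896 0.014     ]]
c [[ 0.6239514  -0.06651032  0.014     ]]
c [[ 0.42372164 -0.0841933   0.014     ]]
c [[0.41454288 0.03673518 0.014     ]]
[[ 0.54951877 -0.00847492  0.023     ]]
```

View pics/b.png

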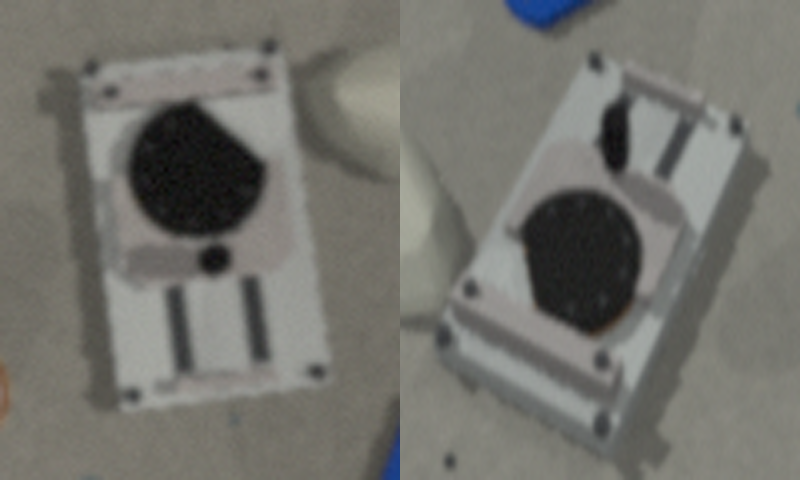

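The crop confirms it: a black D with a brown rim sits in the bright steel cup, with its straight edge facing about 45° right of the bar (top crop ≈ (225,130)) and the knob at top (353,235). Next I go over it with the wrist camera.

Run:
```python
from h import *
arm.goto([0.53,-0.013,0.20],down(np.radians(95)))
o=readout.get_obs(); im=optics.read_camera('wrist'); np.save('w1.npy',im)
import pickle; pickle.dump(o,open('w1.pkl','wb'))
print(o['t'],o['joints'],o['eef_pos'],o['force'])
cv2.imwrite('pics/c1.png',im)
```

```text
2.5333 [-1.22620287e-01 -4.94632607e-02  1.70688801e+00 -2.38726746e-04
  1.48401639e+00 -2.08477949e-01] [ 0.53009139 -0.01383081  0.20004235] [ 0.22604947 -0.51296463 -0.55546473]
```

View pics/c1.png

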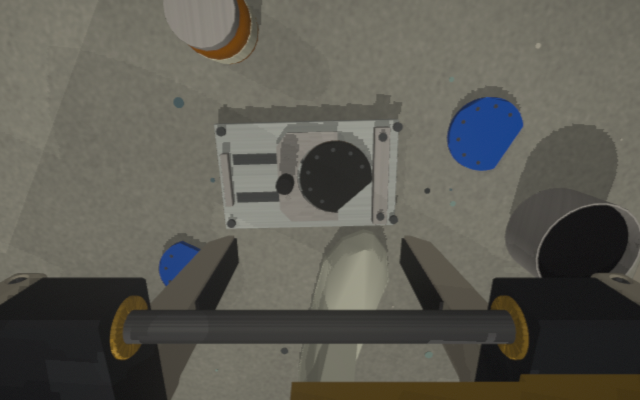

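The wrist view shows the lift at about (336,176) with its flat lower right. The knob is at (285,184), the bar at (381,176), and the last's toe is below the jig. I'll measure from this.

Run:
```python
from h import *
import pickle
from scipy.optimize import least_squares
im=np.load('w1.npy'); o=pickle.load(open('w1.pkl','rb')); c=cam('wrist',o)
g=cv2.cvtColor(im,cv2.COLOR_BGR2GRAY)
cv2.imwrite('pics/c2.png',cv2.resize(im[105:240,205:405],(800,540),interpolation=cv2.INTER_CUBIC))
m=(g<60).astype(np.uint8); m[:, :296]=0; m[:,376:]=0; m[:130]=0; m[225:]=0
m=cv2.morphologyEx(m,cv2.MORPH_CLOSE,np.ones((5,5)));m=cv2.morphologyEx(m,cv2.MORPH_OPEN,np.ones((5,5)))
cs,_=cv2.findContours(m,cv2.RETR_EXTERNAL,cv2.CHAIN_APPROX_NONE); k=max(cs,key=cv2.contourArea)[:,0].astype(float)
P=onplane(c,k,0.023)[:,:2]
print(cv2.contourArea(k.astype(np.int32)),P.min(0),P.max(0))
# D: fit max-type boundary: radial distance model
def res(p):
    d=P-p[:2]; r=np.hypot(*d.T); n=np.array([np.cos(p[2]),np.sin(p[2])])
    return np.minimum(np.abs(r-.040)+0, 1)*(d@n<.030-1e-3)+np.abs(d@n-.030)*(d@n>=.030-1e-3)
best=min((least_squares(res,[*P.mean(0),np.radians(a)],loss='soft_l1',f_scale=.001) for a in range(-90,20,15)),key=lambda s:s.cost)
print('lift',best.x[:2],np.degrees(best.x[2]),'rms mm',1e3*np.sqrt(np.mean(res(best.x)**2)))
```

```text
3614.0 [ 0.5074579  -0.05089775] [0.58608377 0.02882473]
lift [ 0.54577998 -0.01082397] -44.999597959243 rms mm 1.1613422048921513
```

View pics/c2.png

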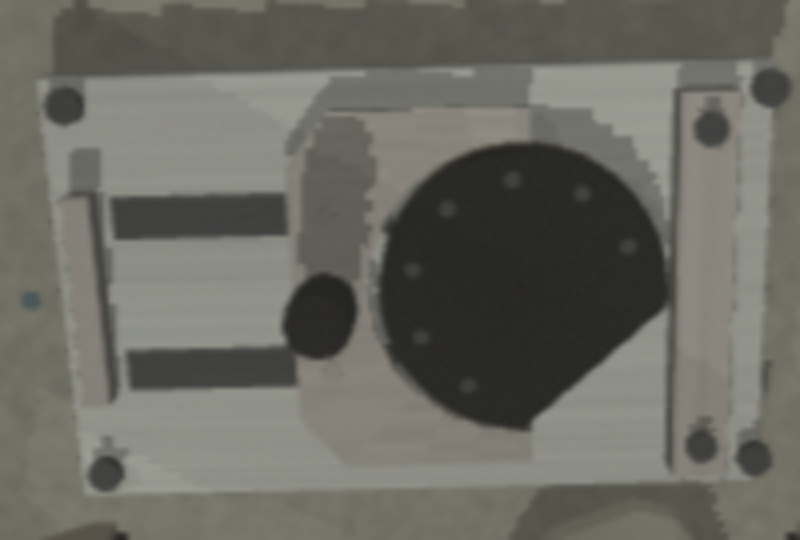

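Run:
```python
from h import *
import pickle
im=np.load('w1.npy'); o=pickle.load(open('w1.pkl','rb')); c=cam('wrist',o)
f=lambda *p:np.array(p,float)/4+[205,105]-0.375
L=onplane(c,f((668,300),(530,425)),.023)[:,:2]; d=L[0]-L[1]
print('flat',L,'len',np.hypot(*d)*1e3,'normal deg',np.degrees(np.arctan2(-d[0],d[1])) )
mid=L.mean(0); n=np.array([d[1],-d[0]])/np.hypot(*d); n*=np.sign(n[0]); print('n',n,np.degrees(np.arctan2(n[1],n[0])),'centre',mid-.03*n)
B=onplane(c,f((683,92),(672,470)),.028)[:,:2]; d=B[0]-B[1]; print('bar top edge',B,np.hypot(*d)*1e3,np.degrees(np.arctan2(-d[0],d[1])))
C=onplane(c,f((40,78),(775,60),(760,480),(85,493)),.014)[:,:2]; print('plate',C, C.mean(0)); 
for i in range(4):
    e=C[(i+1)%4]-C[i]; print(np.hypot(*e)*1e3,np.degrees(np.arctan2(e[1],e[0])))
print('knob top',onplane(c,f((328,310)),.056))
print('cup ends/back edge',onplane(c,f((530,105),(530,462),(288,160),(302,408)),.022))
print('stop inner',onplane(c,f((89,195),(112,400)),.024))
a=np.radians(5); 
for nm,P in [('bar',B.mean(0)),('plate',C.mean(0))]: print(nm,P)
```

```text
flat [[ 0.58686844 -0.01043797]
 [ 0.55262484 -0.05014106]] len 52.430520176558645 normal deg -40.77750750611148
n [ 0.75725151 -0.65312338] -40.77750750611148 centre [ 0.54702909 -0.01069581]
bar top edge [[ 0.58229756  0.04610527]
 [ 0.59374154 -0.05838039]] 105.11050220168849 6.250510332544878
plate [[ 0.41146567  0.0338037 ]
 [ 0.6082977   0.05575641]
 [ 0.62315956 -0.06442919]
 [ 0.4238918  -0.08595809]] [ 0.51670368 -0.01520679]
198.05244125127393 6.363909472499003
121.10101146550912 -82.95072894889674
200.4273790127031 -173.8336785403804
120.4047175988566 95.92364311937962
knob top [[ 0.49599739 -0.01299183  0.056     ]]
cup ends/back edge [[ 0.54339645  0.03885223  0.022     ]
 [ 0.55388741 -0.06170701  0.022     ]
 [ 0.4801398   0.01876005  0.022     ]
 [ 0.48753611 -0.05102937  0.022     ]]
stop inner [[ 0.4274805   0.00501486  0.024     ]
 [ 0.43416286 -0.05263034  0.024     ]]
bar [ 0.58801955 -0.00613756]
plate [ 0.51670368 -0.01520679]
```

Jig yaw is about 6.3°, with its origin at about (0.5167,-0.0152). The bar face measures 72 mm away, the plate 200×121 mm and the flat 52.4 mm, all as given. The lift needs about +47° of turn and 11.5 mm forward. Next I close the fingers and come down on the lift behind its centre.

```bash
cat >> h.py <<'E'
A=np.radians(6.3); O=np.array([0.5167,-0.0152]); EX=np.array([np.cos(A),np.sin(A)]); EY=np.array([-EX[1],EX[0]])
def jig(x,y): return O+x*EX+y*EY
LC=np.array([0.5470,-0.0107]); L0=np.radians(-40.8)
OFF=0.014
def pose(th,c): # lift heading th, centre c -> tcp xy, quat. tool yaw = 119deg at th=6.3
    return c-OFF*np.array([np.cos(th),np.sin(th)]), down(np.radians(119)+th-A)
def force(n=3):
    F=[]
    for _ in range(n):
        arm.hold(0.02); F.append(readout.get_obs()['force'])
    return np.mean(F,0)
E
python3 - <<'E'
from h import *
arm.close_gripper(5)
xy,q=pose(L0,LC)
arm.goto([*xy,0.10],q)
arm.move_straight([*xy,0.032],max_speed=0.08)
arm.hold(0.2); o=readout.get_obs(); f0=force(5); np.save('f0.npy',f0); print(o['t'],o['eef_pos'],[*xy,.032],o['gripper_width'],f0)
cv2.imwrite('pics/d1.png',optics.read_camera('wrist')); cv2.imwrite('pics/d1s.png',cv2.resize(optics.read_camera('scene')[120:270,220:420],(800,600),interpolation=2))
t=readout.get_obs()['t']; arm.move_straight([*xy,0.0315],max_speed=0.05); print(readout.get_obs()['t']-t,readout.get_obs()['eef_pos'])
E
```

```text
5.725 [ 0.5369301  -0.00157433  0.03265854] [np.float64(0.5364020692208754), np.float64(-0.0015521115441385243), 0.032] 0.00038820741212458837 [-0.22861355 -0.05993554 -0.05651799]
0.25 [ 0.53631224 -0.00153077  0.03142738]
```

View pics/d1.png

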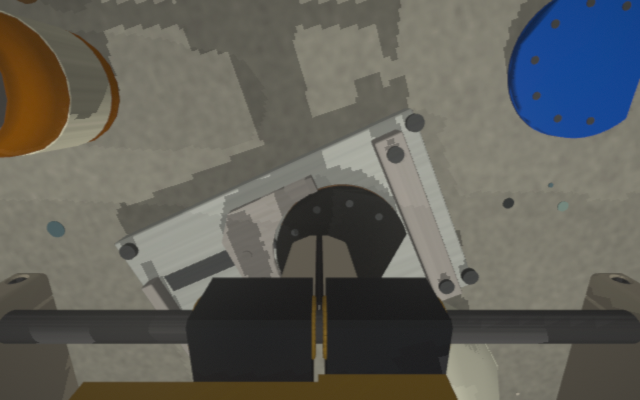

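View pics/d1s.png

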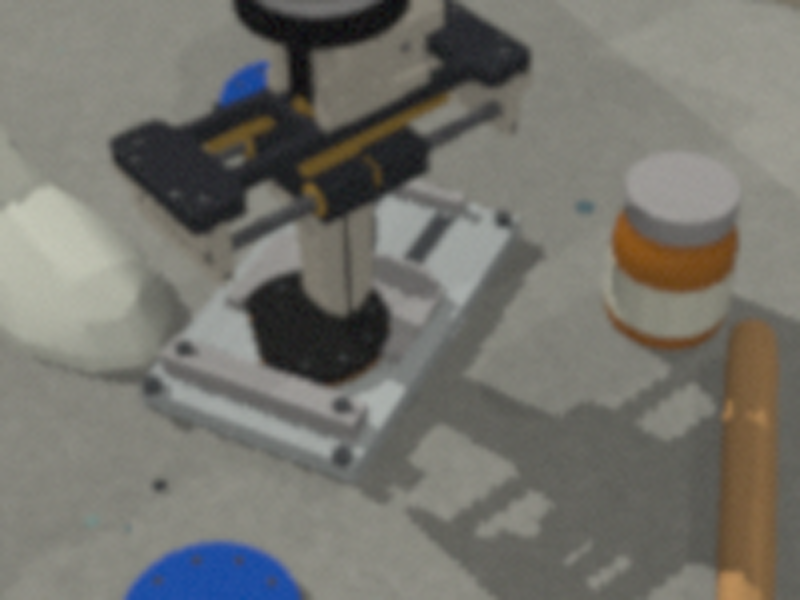

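The fingers are above the lift behind its centre (wrist (320,250)), with the gripper body clear of the knob, the jar and the last. I come down in small, force-checked steps.

Run:
```python
from h import *
f0=np.load('f0.npy'); xy,q=pose(L0,LC)
arm.move_straight([*xy,0.0255],max_speed=0.02); arm.hold(0.1)
f0=np.load('f0.npy'); z=0.0255; log=[]
F=force(3)-f0
while F[2]<4.0 and z>0.019:
    z-= 0.0003 if F[2]<1.5 else 0.00015
    arm.move_straight([*xy,z],max_speed=0.05); F=force(2)-f0; log.append((round(z*1e3,2),round(readout.get_obs()['eef_pos'][2]*1e3,2),*np.round(F,2)))
print(*log[-14:],sep='\n'); np.save('z.npy',z); print(readout.get_obs()['t'])
```

```text
(25.2, np.float64(25.24), np.float64(-0.12), np.float64(0.27), np.float64(-0.35))
(24.9, np.float64(24.89), np.float64(0.63), np.float64(0.21), np.float64(0.32))
(24.6, np.float64(24.56), np.float64(0.31), np.float64(-0.29), np.float64(0.56))
(24.3, np.float64(24.29), np.float64(0.87), np.float64(0.08), np.float64(-0.44))
(24.0, np.float64(23.97), np.float64(0.15), np.float64(0.54), np.float64(0.3))
(23.7, np.float64(23.68), np.float64(0.38), np.float64(-0.14), np.float64(0.35))
(23.4, np.float64(23.37), np.float64(0.51), np.float64(-0.1), np.float64(0.57))
(23.1, np.float64(23.32), np.float64(0.24), np.float64(0.44), np.float64(2.41))
(22.95, np.float64(23.28), np.float64(-1.06), np.float64(0.32), np.float64(4.72))
9.3083
```

Run:
```python
from h import *
f0=np.load('f0.npy'); z=float(np.load('z.npy'))
for th in np.linspace(L0,A,13)[1:]:
    xy,q=pose(th,LC); arm.move_straight([*xy,z],q,max_speed=0.01); F=force(2)-f0
    print(np.round(np.degrees(th),1),round(z*1e3,2),np.round(F,2),np.round(readout.get_obs()['eef_pos'][:2]-xy,4))
    if F[2]>10 or np.hypot(*F[:2])>8: print('STOP');break
    z-=np.clip((5-F[2])/20000,-2e-4,1e-4)
np.save('z.npy',z); o=readout.get_obs(); print(o['t'])
im=optics.read_camera('wrist'); cv2.imwrite('pics/e1.png',im); cv2.imwrite('pics/e1t.png',cv2.resize(optics.read_camera('scene')[150:250,230:380],(800,533),interpolation=2))
```

```text
-36.9 22.95 [-0.38  0.33  5.55] [ 0.0004 -0.0001]
-32.9 22.98 [-0.42  0.25  5.22] [ 0.0004 -0.0001]
-29.0 22.99 [ 0.48 -0.18  5.1 ] [ 0.0004 -0.0001]
-25.1 22.99 [-0.15  0.08  5.52] [ 0.0004 -0.0001]
-21.2 23.02 [-0.12 -0.55  5.78] [ 0.0003 -0.0001]
-17.3 23.06 [-0.05  0.24  5.29] [ 0.0003 -0.0001]
-13.3 23.07 [0.33 0.02 5.01] [ 0.0003 -0.0001]
-9.4 23.07 [0.24 0.24 4.56] [ 0.0003 -0.0001]
-5.5 23.05 [0.13 0.03 5.37] [ 0.0003 -0.0001]
-1.5 23.07 [0.42 0.29 5.91] [ 0.0003 -0.0001]
2.4 23.12 [0.5  0.12 5.21] [ 0.0002 -0.0001]
6.3 23.13 [ 0.22 -0.46  5.43] [ 0.0002 -0.0001]
12.7083
```

View pics/e1.png

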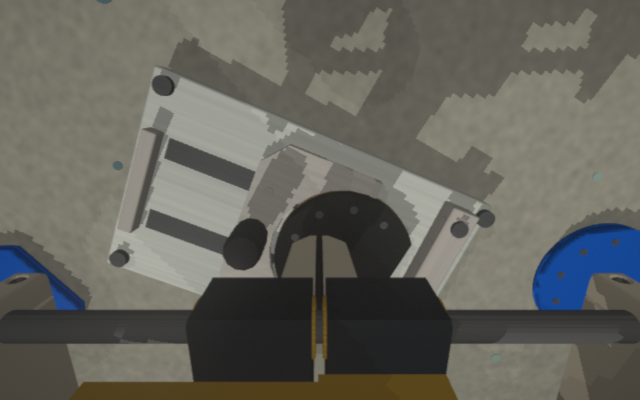

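View pics/e1t.png

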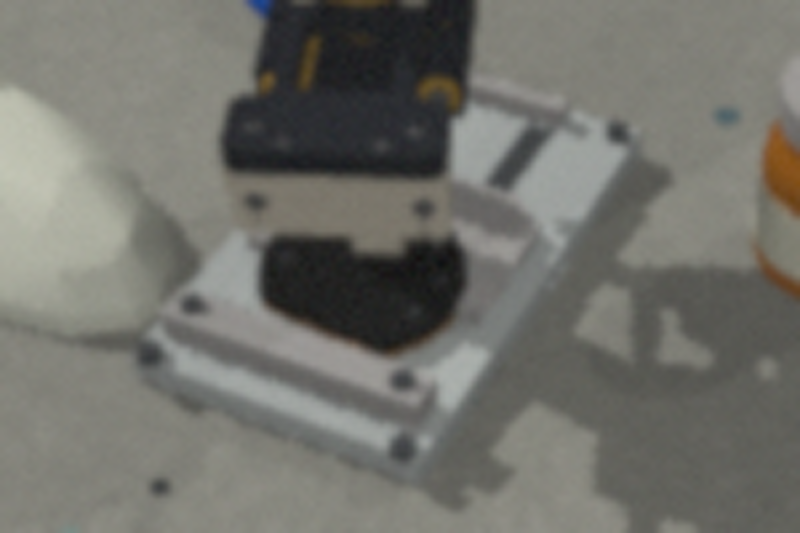

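The lift turned with the fingertip and its edge now lies parallel to the bar, with a gap. Next I drag it forward to the bar.

Run:
```python
from h import *
f0=np.load('f0.npy'); z=float(np.load('z.npy')); s=0; hist=[]
while s<0.0145:
    s+=0.0015 if s<0.0085 else 0.0004
    xy,q=pose(A,LC+s*EX); arm.move_straight([*xy,z],q,max_speed=0.02); F=force(3)-f0
    fx=F[:2]@EX; fy=F[:2]@EY
    print(round(s*1e3,2),round(z*1e3,2),np.round([fx,fy,F[2]],2))
    if F[2]>10 or fx<-3.0: print('STOP');break
    z-=np.clip((5-F[2])/20000,-2e-4,1e-4)
np.save('z.npy',z); np.save('s.npy',s); o=readout.get_obs(); print(o['t'],o['torque'])
im=optics.read_camera('wrist'); cv2.imwrite('pics/f1.png',im); cv2.imwrite('pics/f1t.png',cv2.resize(optics.read_camera('scene')[150:250,230:380],(800,533),interpolation=2))
```

```text
1.5 23.15 [-0.45  0.15  5.94]
3.0 23.19 [-0.2   0.58  5.18]
4.5 23.2 [0.21 0.02 5.26]
6.0 23.22 [-0.29  0.04  5.29]
7.5 23.23 [0.57 0.44 5.7 ]
9.0 23.27 [0.02 0.15 4.99]
9.4 23.26 [-1.56  0.2   5.98]
9.8 23.31 [-3.2   0.14  7.71]
STOP
15.2083 [-0.15997772  0.4072909   0.00686165]
```

View pics/f1t.png

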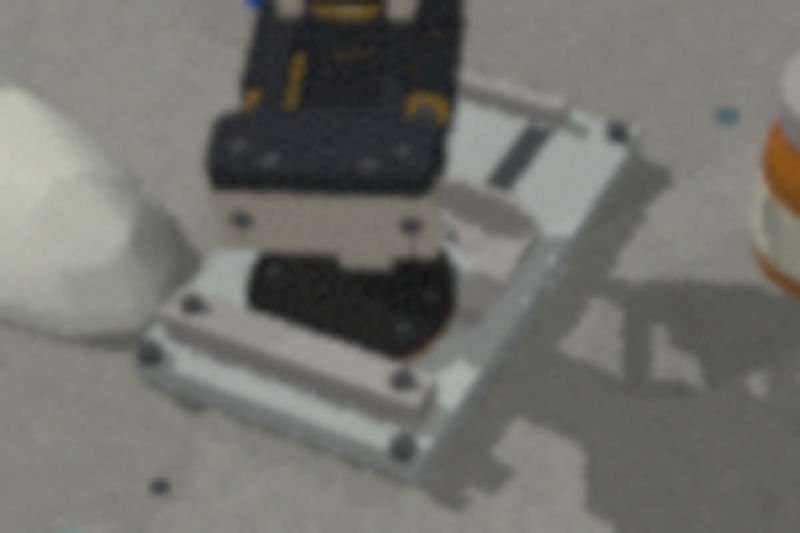

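Run:
```python
from h import *
f0=np.load('f0.npy'); z=float(np.load('z.npy')); s=float(np.load('s.npy'))
for k in range(4):
    z_=z; s+=0.0003
    xy,q=pose(A,LC+s*EX); arm.move_straight([*xy,z],q,max_speed=0.02); F=force(3)-f0
    print(round(s*1e3,2),round(z*1e3,2),np.round([F[:2]@EX,F[:2]@EY,F[2]],2))
    if F[2]>10 or F[:2]@EX<-7: print('STOP');break
    z-=np.clip((5-F[2])/20000,-2e-4,1e-4)
# back off the forward load, then lift
s-=0.0006; xy,q=pose(A,LC+s*EX); arm.move_straight([*xy,z],q,max_speed=0.02); print(np.round(force(3)-f0,2))
arm.move_straight([*xy,0.035],max_speed=0.03)
# step back for a view
p=jig(0.005,0)-0*EX
arm.goto([*jig(0.03,0.03),0.15],down(np.radians(96.3)))
o=readout.get_obs(); im=optics.read_camera('wrist'); np.save('w2.npy',im)
import pickle; pickle.dump(o,open('w2.pkl','wb')); print(o['t'],o['eef_pos'],o['joint_vel'].round(3))
cv2.imwrite('pics/g1.png',im)
```

```text
10.1 23.31 [-4.21 -0.39  8.66]
10.4 23.5 [-5.08 -0.57  8.09]
10.7 23.65 [-4.79 -0.69  7.95]
11.0 23.8 [-4.06 -0.88  6.45]
[-0.14  0.46  0.01]
17.875 [0.54377131 0.01806417 0.15083663] [-0.01   0.032  0.044 -0.003 -0.007 -0.011]
```

View pics/g1.png

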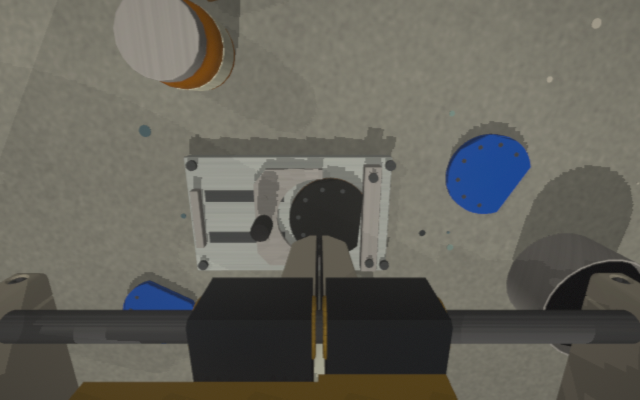

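Fingers cover part of it. I'll shift the view.

Run:
```python
from h import *
arm.goto([*jig(0.04,-0.05),0.15],down(np.radians(96.3))); arm.hold(0.15)
o=readout.get_obs(); im=optics.read_camera('wrist'); np.save('w2.npy',im)
import pickle; pickle.dump(o,open('w2.pkl','wb')); print(o['t'],o['eef_pos'],o['joint_vel'].round(3))
c=cam('wrist',o); uv=proj(c,[[*jig(0.035,0),.02]])[0]; print(uv)
x,y=int(uv[0]),int(uv[1]); x0,y0=x-95,y-70; np.save('crop.npy',[x0,y0])
cv2.imwrite('pics/g2.png',cv2.resize(im[y0:y0+140,x0:x0+190],(760,560),interpolation=cv2.INTER_CUBIC))
```

```text
18.4917 [ 0.56108935 -0.05973398  0.14875077] [ 0.009 -0.008 -0.006 -0.    -0.    -0.   ]
[316.38328076 138.25939607]
```

View pics/g2.png

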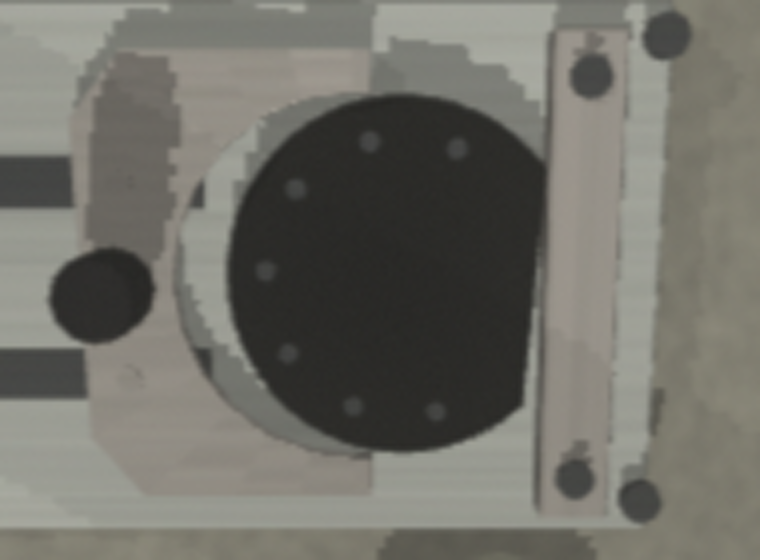

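The upper (+y) end of the flat touches the bar at crop (548,165), and the lower end at (524,402) has a gap. I'll measure the remaining angle.

Run:
```python
from h import *
import pickle
im=np.load('w2.npy'); o=pickle.load(open('w2.pkl','rb')); c=cam('wrist',o); x0,y0=np.load('crop.npy')
f=lambda *p:np.array(p,float)/4+[x0,y0]-0.375
J=lambda P:np.c_[(P[:,:2]-O)@EX,(P[:,:2]-O)@EY]*1e3
def seg(n,a,b,z):
    P=onplane(c,f(a,b),z)[:,:2]; d=P[0]-P[1]; print(n,J(P).round(1).tolist(),'len',np.round(np.hypot(*d)*1e3,1),'ang',np.degrees(np.arctan2(-d[0],d[1])).round(2)); return P
seg('flat',(548,165),(524,402),.023); seg('bar',(551,32),(538,512),.028); seg('plate+x',(672,10),(645,525),.014)
seg('cupfront',(371,55),(371,493),.022); seg('cupback',(78,110),(92,430),.022); seg('plate -y edge',(10,525),(640,528),.014)
# circle fit from contour, left part only
g=cv2.cvtColor(im,cv2.COLOR_BGR2GRAY); m=(g<62).astype(np.uint8); 
M=np.zeros_like(m); M[y0+20:y0+116,x0+54:x0+138]=1; m=cv2.morphologyEx(m*M,cv2.MORPH_CLOSE,np.ones((5,5))); m=cv2.morphologyEx(m,cv2.MORPH_OPEN,np.ones((7,7)))
k=max(cv2.findContours(m,0,cv2.CHAIN_APPROX_NONE)[0],key=cv2.contourArea)[:,0].astype(float)
Q=J(onplane(c,k,.023)); 
from scipy.optimize import least_squares
S=Q[Q[:,0]<40]; r=least_squares(lambda p:np.hypot(*(S-p[:2]).T)-p[2],[35,0,40],loss='soft_l1'); print('circle jig mm',r.x.round(2))
ctr=r.x[:2]; a=np.degrees(np.arctan2(*(Q-ctr).T[::-1])); e=Q[(abs(a)<35)]; l=cv2.fitLine(e.astype(np.float32),cv2.DIST_HUBER,0,.01,.01).ravel(); print('flat by fit, deg rel jig',np.degrees(np.arctan(-l[0]/l[1])),'dist',abs((l[2:]-ctr)@[l[1],-l[0]]))
```

```text
flat [[71.5, 26.1], [67.9, -27.1]] len 53.3 ang 2.42
bar [[70.5, 53.2], [71.5, -52.3]] len 105.5 ang 6.82
plate+x [[98.6, 58.8], [99.6, -59.7]] len 118.5 ang 6.82
cupfront [[32.4, 48.9], [32.1, -49.4]] len 98.3 ang 6.13
cupback [[-31.8, 37.4], [-33.5, -34.2]] len 71.7 ang 4.96
plate -y edge [[-57.3, -60.1], [98.5, -60.5]] len 155.7 ang 96.16
circle jig mm [39.9   0.99 39.26]
flat by fit, deg rel jig -5.206152 dist 28.5760072605572
```

It is still about 4.4° short (flat at 2.4°, bar at 6.8°). I press again lightly, turn it the rest and push it up to the bar with less grip so it can align itself.

```bash
cat >> h.py <<'E'
def pose2(dth,c): # tool yaw 96.3 + dth ; offset straight back
    th=A+dth; return c-OFF*np.array([np.cos(th),np.sin(th)]), down(np.radians(96.3)+dth)
def servo_down(xy,f0,z,target):
    F=force(3)-f0
    while F[2]<target and z>0.0215:
        z-= 0.0003 if F[2]<1.5 else 0.00012
        arm.move_straight([*xy,z],max_speed=0.05); F=force(2)-f0
    return z,F
E
python3 - <<'E'
from h import *
d0=np.radians(-4.4); C=jig(0.0398,0.0012)
xy,q=pose2(d0,C); arm.goto([*xy,0.06],q); arm.move_straight([*xy,0.028],max_speed=0.05); arm.hold(0.2); f0=force(5); np.save('f0.npy',f0)
arm.move_straight([*xy,0.0242],max_speed=0.02); arm.hold(.1)
z,F=servo_down(xy,f0,0.0242,4); print('down',z,F.round(2))
for d in np.linspace(d0,np.radians(0.4),5)[1:]:
    xy,q=pose2(d,C); arm.move_straight([*xy,z],q,max_speed=0.01); F=force(2)-f0; print(np.degrees(d).round(1),round(z*1e3,2),F.round(2))
    z-=np.clip((4.5-F[2])/20000,-2e-4,1e-4)
d=np.radians(0.4); s=0
while s<0.006:
    s+=0.0004; xy,q=pose2(d,C+s*EX); arm.move_straight([*xy,z],q,max_speed=0.02); F=force(3)-f0
    print(round(s*1e3,2),round(z*1e3,2),np.round([F[:2]@EX,F[:2]@EY,F[2]],2))
    if F[2]>10 or F[:2]@EX<-2.5: print('STOP');break
    z-=np.clip((4.5-F[2])/20000,-2e-4,1e-4)
np.save('st.npy',[z,s]); print(readout.get_obs()['t'])
E
```

```text
down 0.022999999999999993 [-1.16  0.62  4.09]
-3.2 23.0 [-0.55 -0.34  4.27]
-2.0 22.99 [-0.12  0.6   4.81]
-0.8 23.0 [ 0.47 -0.27  4.92]
0.4 23.03 [0.47 0.67 5.24]
0.4 23.06 [-1.06  0.55  5.88]
0.8 23.13 [-0.35  0.25  5.78]
1.2 23.19 [-1.4   0.08  5.56]
1.6 23.25 [-1.15  0.27  4.82]
2.0 23.26 [-2.71  0.38  6.92]
STOP
24.375
```

Run:
```python
from h import *
f0=np.load('f0.npy'); z,s=np.load('st.npy'); C=jig(0.0398,0.0012); d=np.radians(0.4)
for k in range(5):
    s+=0.0003; z+=0.00008; xy,q=pose2(d,C+s*EX); arm.move_straight([*xy,z],q,max_speed=0.02); F=force(3)-f0
    print(round(s*1e3,2),round(z*1e3,2),np.round([F[:2]@EX,F[:2]@EY,F[2]],2))
    z-=np.clip((3.5-F[2])/20000,-2e-4,0)
arm.move_straight([*xy,0.045],max_speed=0.04)
arm.goto([*jig(0.04,-0.05),0.15],down(np.radians(96.3))); arm.hold(0.15)
o=readout.get_obs(); im=optics.read_camera('wrist'); np.save('w3.npy',im)
import pickle; pickle.dump(o,open('w3.pkl','wb')); print(o['t'])
x0,y0=np.load('crop.npy')
cv2.imwrite('pics/g3.png',cv2.resize(im[y0:y0+140,x0:x0+190],(760,560),interpolation=cv2.INTER_CUBIC))
```

```text
2.3 23.34 [-3.02  0.34  7.11]
2.6 23.6 [-3.08  0.63  5.44]
2.9 23.78 [-4.65  0.63  4.19]
3.2 23.9 [0.28 0.03 0.03]
3.5 23.98 [ 0.23  0.48 -0.38]
27.2417
```

View pics/g3.png

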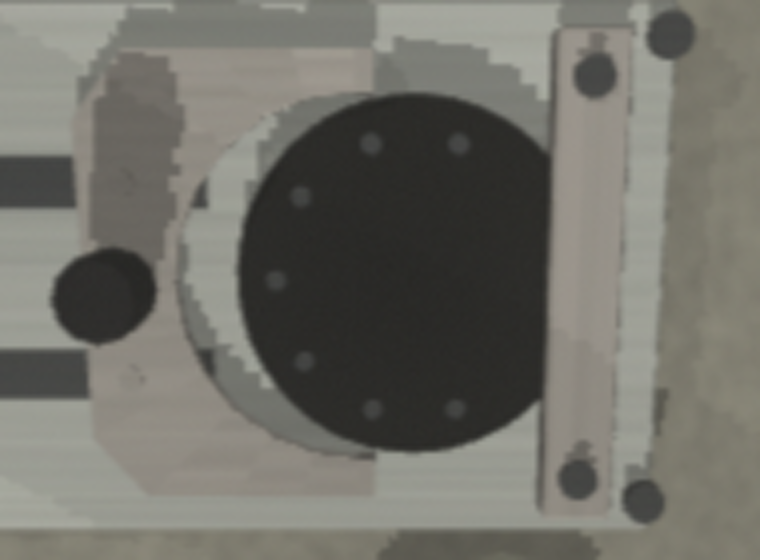

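The lift is now flush: the bar edge covers the whole flat from (551,152) to (541,402), with no gap. Next I push the knob (about (105,295)) from behind.

Run:
```python
from h import *
q=down(np.radians(96.3)); p=lambda x,z:[*jig(x,0.0),z]
arm.goto(p(-0.064,0.12),q); arm.move_straight(p(-0.064,0.036),max_speed=0.1); arm.hold(0.25); f0=force(5); np.save('f0.npy',f0)
print(readout.get_obs()['t'],f0.round(2))
x=-0.064; touch=None
while x<-0.030:
    x+=0.001 if touch is None or x-touch<0.011 else 0.0004
    arm.move_straight(p(x,0.036),q,max_speed=0.03); F=force(2)-f0; fx=F[:2]@EX
    print(round(x*1e3,1),np.round([fx,F[:2]@EY,F[2]],2))
    if touch is None and fx<-1.5: touch=x
    if fx<-8: print('STOP');break
print('touch',touch); np.save('x.npy',x); print(readout.get_obs()['t'])
```

```text
29.1667 [-0.27  0.4  -0.24]
-63.0 [ 0.33 -0.84  0.36]
-62.0 [ 0.31 -0.88 -0.3 ]
-61.0 [ 0.78 -0.82  0.27]
-60.0 [ 0.72  0.21 -0.12]
-59.0 [ 0.09 -0.51  0.36]
-58.0 [ 0.13 -0.74  0.28]
-57.0 [ 0.25 -0.14  0.25]
-56.0 [ 0.45 -0.72  0.74]
-55.0 [ 0.46  0.11 -0.28]
-54.0 [-0.66  0.01  0.61]
-53.0 [-0.05  0.13  0.16]
-52.0 [-0.13 -0.9   0.11]
-51.0 [-0.03  0.01  0.09]
-50.0 [ 0.44 -0.75 -0.15]
-49.0 [ 0.16 -0.61  0.23]
-48.0 [-0.43 -0.21  0.25]
-47.0 [ 0.14 -0.61 -0.09]
-46.0 [-1.65 -0.59  0.38]
-45.0 [-4.09 -0.54  2.31]
-44.0 [-3.99 -0.17  0.4 ]
-43.0 [-3.   -0.64  0.65]
-42.0 [-2.73 -0.3  -0.09]
-41.0 [-3.66  0.19 -1.03]
-40.0 [-3.09 -0.15 -1.44]
-39.0 [-3.22 -0.3  -2.08]
-38.0 [-3.24 -0.54 -1.04]
-37.0 [-3.14  0.15 -1.3 ]
-36.0 [-2.74 -0.49 -1.13]
-35.0 [-2.55  0.38  0.01]
-34.6 [-3.32 -0.49 -0.65]
-34.2 [-3.34  0.05 -0.34]
-33.8 [-3.51  0.05 -0.77]
-33.4 [-3.37 -0.11 -0.69]
-33.0 [-3.4  -0.42 -0.38]
-32.6 [-3.55 -0.57  0.06]
-32.2 [-3.39 -0.65 -0.67]
-31.8 [-5.57 -0.88  1.21]
-31.4 [-6.5  -0.34  2.75]
-31.0 [-9.1   0.14  4.03]
STOP
touch -0.045999999999999985
40.2167
```

The force rose from the 3.4 N sliding level to 9 N after about 14 mm of travel, so the cup bears on the lift. I back off and look.

Run:
```python
from h import *
q=down(np.radians(96.3)); p=lambda x,z:[*jig(x,0.0),z]
arm.move_straight(p(-0.045,0.036),q,max_speed=0.03); print((force(2)-np.load('f0.npy')).round(2)); arm.move_straight(p(-0.055,0.12),q,max_speed=0.15)
arm.goto([*jig(0.04,-0.05),0.15],q); arm.hold(0.15)
o=readout.get_obs(); im=optics.read_camera('wrist'); np.save('w4.npy',im)
import pickle; pickle.dump(o,open('w4.pkl','wb')); print(o['t'])
x0,y0=np.load('crop.npy')
cv2.imwrite('pics/g4.png',cv2.resize(im[y0:y0+140,x0:x0+190],(760,560),interpolation=cv2.INTER_CUBIC))
cv2.imwrite('pics/g4s.png',optics.read_camera('scene'))
```

```text
[-0.14 -0.3   0.37]
42.2583
```

View pics/g4.png

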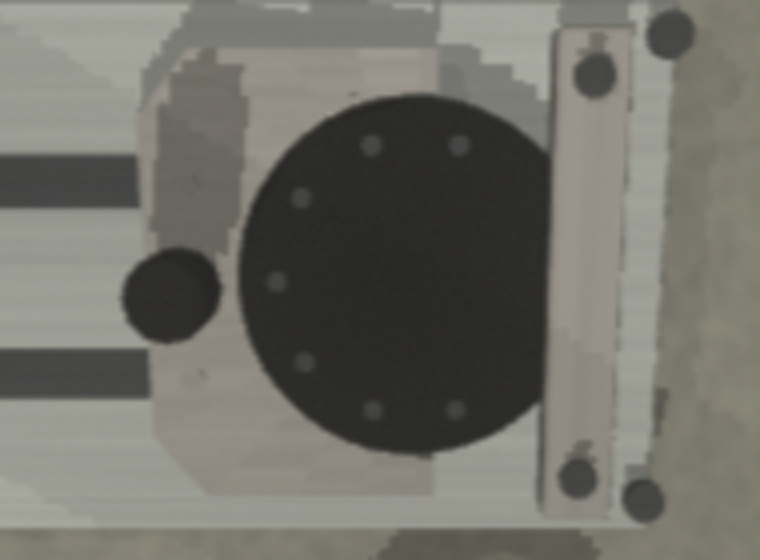

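View pics/g4s.png

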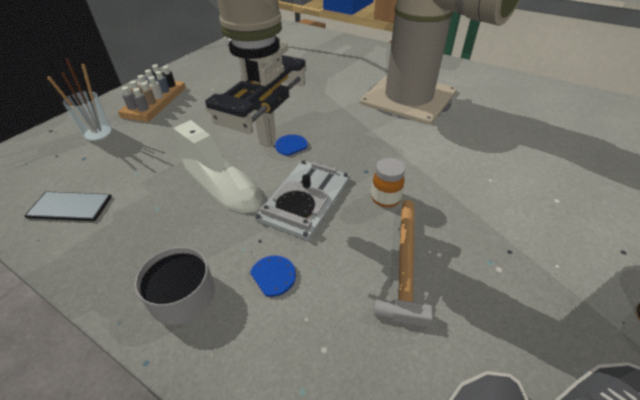

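Run:
```python
from h import *
import pickle
x0,y0=np.load('crop.npy')
f=lambda *p:np.array(p,float)/4+[x0,y0]-0.375
J=lambda P:np.c_[(P[:,:2]-O)@EX,(P[:,:2]-O)@EY]*1e3
o=pickle.load(open('w4.pkl','rb')); c=cam('wrist',o)
def seg(n,a,b,z):
    P=onplane(c,f(a,b),z)[:,:2]; d=P[0]-P[1]; print(n,J(P).round(1).tolist(),'len',np.round(np.hypot(*d)*1e3,1),'ang',np.degrees(np.arctan2(-d[0],d[1])).round(2))
seg('flat(visible)',(551,150),(542,403),.023); seg('bar',(554,32),(541,512),.028); seg('cupfront',(438,55),(434,493),.022); seg('cupback',(140,110),(154,430),.022)
im=np.load('w4.npy'); g=cv2.cvtColor(im,cv2.COLOR_BGR2GRAY)
m=np.zeros(g.shape,np.uint8); m[y0+15:y0+120,x0+57:x0+139]=(g<62)[y0+15:y0+120,x0+57:x0+139]
m=cv2.morphologyEx(cv2.morphologyEx(m,3,np.ones((7,7))),2,np.ones((5,5)))
k=max(cv2.findContours(m,0,cv2.CHAIN_APPROX_NONE)[0],key=cv2.contourArea)[:,0].astype(float)
Q=J(onplane(c,k,.023)); from scipy.optimize import least_squares
S=Q[Q[:,0]<45]; r=least_squares(lambda p:np.hypot(*(S-p[:2]).T)-p[2],[40,0,40],loss='soft_l1'); print('circle',r.x.round(2))
# nails symmetry -> lift heading
N=J(onplane(c,f((372,145),(459,145),(302,198),(277,282),(305,363),(373,410),(456,410)),.023)); ctr=r.x[:2]
a=np.degrees(np.arctan2(*(N-ctr).T[::-1]))%360; print('nail angles',a.round(1),'r',np.hypot(*(N-ctr).T).round(1), 'heading rel jig', [(a[i]+a[j])/2-180 for i,j in ((0,5),(1,6),(2,4))], a[3]-180)
cv2.imwrite('pics/g5.png',cv2.resize(im[y0+20:y0+120,x0+45:x0+150],(800,762),interpolation=cv2.INTER_CUBIC)[:600])
```

```text
flat(visible) [[71.3, 29.1], [71.3, -27.4]] len 56.5 ang 6.33
bar [[70.4, 53.0], [71.4, -52.4]] len 105.4 ang 6.84
cupfront [[46.2, 48.8], [46.4, -49.5]] len 98.3 ang 6.43
cupback [[-18.9, 37.3], [-19.6, -34.3]] len 71.6 ang 5.75
circle [41.63  0.56 39.33]
nail angles [108.2  72.4 144.3 180.5 216.5 252.  288.1] r [31.1 31.  31.2 31.3 31.5 31.3 31.2] heading rel jig [np.float64(0.11078907968487783), np.float64(0.21877936109444818), np.float64(0.39591991049297803)] 0.503501935990954
```

View pics/g5.png

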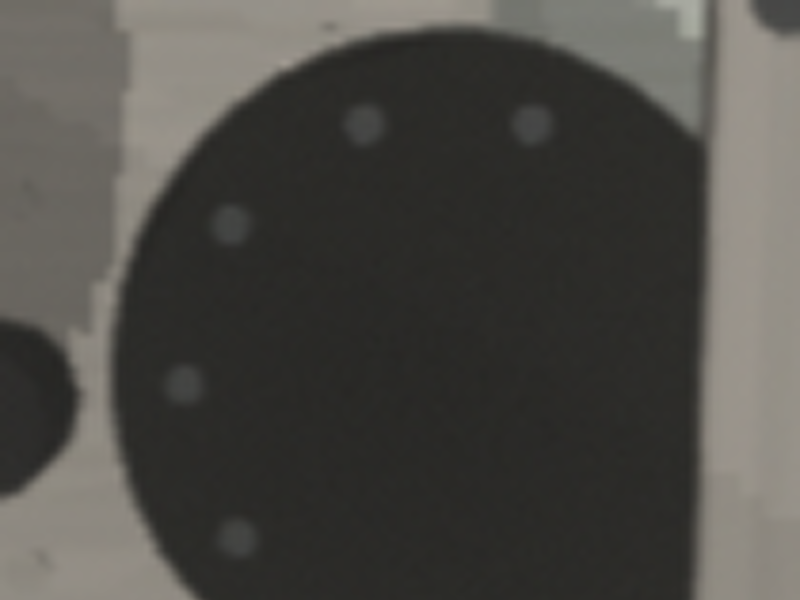

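Lift heading and bar agree to within about 0.5°. The cup front measures 46.3 mm (47 expected), with no gap at the round back, and the arm is clear. I'm handing the job in.

Run:
```python
from h import *
ticket.sign_off()
```

```text
the job is handed in; nothing more can be done
```

The lift is turned flush against the bar, the cup bears on its round back, and the job is handed in with the arm standing clear. It took about 42 s of the 67 s allowed.

**Lift:** I pressed its face off-centre with closed fingertips at about 5 N, turned it about 47° and dragged it to the bar. The first check failed: it sat about 4.4° off, with a gap at the -y end. I pressed it lightly again, turned it the rest and pushed it up to the bar. The highest press I measured was 8.7 N, against the 15 N limit.

**Cup:** I pushed the knob from behind at about 3.4 N and stopped at 9 N, which puts about 5–6 N on the lift against the 25 N limit. Then I backed off.

**Last checks:**
- **Squareness:** the nail pattern puts the lift 0.1–0.5° from the jig's axis, and the bar edge itself measures about 0.5°, so they agree within what I can measure.
- **Position:** the lift's centre is 41.6 mm from the jig's origin, where flush is 42 mm, and 0.6 mm to one side. There is no visible gap at the bar or at the cup.
- **Cup travel:** this disagrees slightly. I measured about 14 mm, where 16 mm from fully back was expected. The cup's front edge is at 46.3 mm against 47 mm expected, which is within the 2 mm calibration, and the force rise confirms contact.
- **Other things:** the jar, last, hammer and blue look-alikes look unmoved by eye in the scene picture; I did not measure them.

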